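Refit the filter cover of a welding fume extractor and reset it

TASK

Refit the loose filter cover on the fume extractor: tilt it, hook its tongue under the steel strip at the low end of the sloping bay, then swing the other end down until the cover lies fully home in the bay, and let go of it. Then press the square key beside the bay until it gives all the way, to reset the filter alarm, and release it. Leave the other things on the bench where they are.

Things in the scene. Friction and masses are not known exactly. Their poses are not given: they have to be found in the camera images.
- cover_grip (a point): The loose filter cover; point = centre of its black upright grip rib (14 mm thick in x, 60 long in y, standing 35 above the slab). Aluminium slab 110 x 110 x 12 mm, about 0.3 kg, lying underside down on the bench at the start. z: out of its top. From this point the slab's top is 17 mm below, its underside 29 below, its plain far edge at x = +55. The tongue sticks out of the -x edge.
- tongue_tip (a point): Middle of the tip edge of the cover's tongue, on the underside: 77 mm to -x of the rib's centre and 29 mm below it. Axes as the cover's. The tongue is 70 mm wide (y), 22 long (x), 4 thick, level with the underside, making the cover 132 mm long in all.
- extractor: Fume extractor, a fixed grey wedge-shaped case about 240 (x) x 210 (y) mm, rising from 60 mm at its low end (towards the robot) to about 110 mm. Origin: centre of its underside; z up. Its sloping top holds the filter bay, and beside it, on the -y side, the control panel with the key.
- bay: Filter bay, an open recess in the sloping top. x up the slope (15 degrees above level), y across, z square out of the slope. Origin: on its floor, mid-width, at the closed low end of the tongue slot. 13 mm deep (face around it and panel at z = 13). Main opening x = 19 to 138 mm, 120 wide; tongue slot x = 0 to 19, 84 wide.
- strip (a point): Middle of the inner edge of the fixed steel strip over the tongue slot: underside, at x = 12, z = 13 mm in the bay's axes. The strip is 4 mm thick, 144 wide and covers x = 0 to 12. The opening left, 126 mm, is shorter than the cover (132): the tongue goes in under the strip with the cover's other end raised 10 to 25 degrees from the slope.
- seat (a point): Where the rib's centre lies when the cover is fully home: x = 80, y = 0, z = 29 mm in the bay's axes (play about 3 mm along x, 5 mm along y). The cover then lies flat on the bay's floor, axes along the bay's, tongue tip at x = 0 to 6 under the strip, its top about flush with the face; gravity holds it there. Axes as the bay's.
- key_top (a point): Middle of the surface of the reset key, a flat square grey membrane key 40 x 40 mm on the control panel, at x = 60, y = -101 mm in the bay's axes; its surface stands 4.5 mm above the panel. Axes as the bay's (z out of the panel). It moves only 2 mm, straight into the panel, and springs back.
- key (a joint): How far the key is pushed in, 0 to 0.002 m. Spring 2.5 N/mm: about 5 N at its stop; it registers at 1.5 mm (about 4 N).
- pipe: open steel pipe offcut standing upright, 60 mm diameter, 70 mm high, usually just beyond the cover; bystander; origin at the centre of its underside
- hammer: hammer, 220 mm long, lying on the bench between the robot and the cover; bystander; origin under its middle
- brush: hand brush, 200 mm long, lying on the bench between the robot and the extractor; bystander; origin under its middle
Mind the look-alikes: they are no part of the job. Leave any pink or purple look-alike of the part that bears cover_grip alone.

How it is judged:
On the way, in this order (a step that is already met when the one before it is completed fails the run):
1. the cover is seated in the bay with its tongue under the strip, and let go (x of cover_grip in the frame of bay between 0.072 and 0.09 m and y of cover_grip in the frame of bay between -0.009 and 0.009 m and z of cover_grip in the frame of bay between 0.024 and 0.0325 m and angle between the z axis of cover_grip and the z axis of bay, either way round below 0.06 rad and contact force between the fingers and cover below 0.1 N), for 0.3 s.
2. the key is pressed in until it registers (value of joint key above 0.0015 m), for 0.1 s.
At the end, for the whole second after the job is handed in: The cover lies in the bay, tongue under the strip, rib centre 72 to 90 mm up the slope, within 9 mm of mid-width, at most 3.5 mm above its seated height, flat on the slope within 3.4 degrees, at rest, let go; the key was then pressed 1.5 mm and is released (in under 0.8 mm) (all of step 1 and linear speed of cover below 0.02 m/s and value of joint key below 0.0008 m); the robot touches nothing.
It fails at once if another thing on the bench is moved more than 40 mm (distance of any of pipe, hammer, brush from where it was at the start of the episode above 0.04 m).
It also fails if it takes over 45 s, if anything falls off the work surface, if the arm or the gripper's body presses on something with over 40 N, if the wrist force passes 120 N, or if a joint passes its speed limit or range.

ROBOT

A 6-joint arm with a two-finger parallel gripper is mounted at the origin on the work surface. World frame = base frame: x ahead of the robot, y to its left, z up, the work surface at z = 0. Lengths are in m, angles in rad, forces in N, time in s.
With the tool pointing down it reaches from about 0.35 to 0.875 m from the base axis. Payload 15.5 kg.
Tool frame: the origin (TCP) lies midway between the tips of the shut fingers; the grasp point (between the pads) lies 19 mm behind it; z points along the fingers, y is the line along which they close (so a half turn about z gives the same grasp; the last joint's range is limited). The gripper opens to 85 mm and grips with 20 to 120 N. Pads are 22 mm wide; open, the fingers measure 114 mm over their backs; the gripper's body (76 mm by 85 mm) begins 54 mm behind the grasp point. The pads swing forward as they close: fully open they stand 13 mm farther back than shut.
Start: joints at [1.081, 0.494, 1.345, -0, 1.302, -0.096], TCP at [0.24, 0.577, 0.231] pointing down, gripper open.
Joint ranges: [-2.91, 2.91], [-0.82, 2.16], [0.22, 2.67], [-1.22, 4.37], [0.12, 2.79], [-3.08, 3.08]. Speed limits (rad/s): [1.89, 1.89, 2.57, 3.01, 3.01, 3.01].

INTERFACE

Orientations are given as a unit quaternion [x, y, z, w].
In Python, from workcell import manip gives the robot as it stands. The module is installed in compiled form; this text tells all that it offers.
- The arm moves only by the tool carry_out, never from a script. Its argument "steps" is a list that holds one entry, the list of rows, each a list of 7 numbers: the shift along the tool's x, y, z in mm, then the turn, a rotation vector about the tool's x, y, z in rad, then the gripper command: -1 is fully open, 1 is shut, values between are in proportion. In form: [[[tx, ty, tz, ax, ay, az, hand], ...]]. A call has 1 to 5 rows; each row is the pose to reach, as a shift and turn from the pose commanded when the call began, along the tool's axes at that moment; what a row does not reach only later rows make up. A row lasts 1/8 s, in which the tool goes at most 62.5 mm and 10.7 degrees, less where a joint would pass 70% of its speed; a pose out of reach is approached as far as the arm can. A call with a gripper value outside its range is refused whole. The fingers move at their own pace and stop on an object; "newtons" is the grip in N (left out, the last holds). Time passes only in rows, so rows that repeat a pose let the fingers close. It gives the time, the measured TCP pose, the force, the opening and the grip force at its end, in the units of the state.
- manip.get_state(): the state, without advancing time (a new reading comes with each control period).
- manip.capture(name): name is "side" or "top" or "wrist"; returns the picture (400x640x3 uint8, blue, green, red); there is no depth.
- manip.calibration(name): a dict with "fx", "fy", "cx", "cy" (pixels), "rvec" (rotation vector, rad) and "tvec" (3), from world to camera coordinates, as OpenCV has them; the wrist camera has in their place "hand_eye" (4x4, takes a point from camera to tool coordinates, whose origin is the TCP and whose axes are the flange's). Camera axes: x right, y down, z forward; pixel columns grow to the right and rows downward; lengths in m; the calibration is good to about 2 mm. A picture is of the moment at which its call begins: read the wrist's pose just before it. calibration takes no time and is no camera call.
- manip.finish_job(): hands the job in; it is judged then, once.
The state is a dict: "clock": time; "qpos": joint angles; "qd": joint speeds; "effort": joint torques, N m; "eef_pos": TCP position; "eef_rot": TCP orientation; "force": force on the tool from outside, world axes, zero at the start; "ft_torque": the same for the moment, N m; "finger_gap": finger opening in m; "grip_force": force on a finger pad.
Only numpy, scipy, OpenCV 4.12 (cv2) and the standard library are available. Lean on these libraries where they do the work, as an engineer would, in place of code of your own. Each camera call takes 0.05 s, during which the arm holds its last target. There are 200 camera calls.

## Working session

There is one attempt and no reset: what is moved stays moved. The work goes in short steps, Python scripts to look and compute and a tool call to move; the robot and the scene stay as the last step left them, time stands still between calls to the robot, and variables do not carry over. Pictures are saved under pics/ and viewed, at most 10 in all, crops included, and the job is handed in when it is done.

Besides the shell and the picture viewer there is one more tool, called as name(argument=value, ...) on one line, values as JSON. carry_out: Moves the arm, as the interface text tells. Its arguments: {"type":"object","properties":{"steps":{"type":"array","items":{"type":"array","items":{"type":"array","items":{"type":"number"}}}},"newtons":{"type":"number"}},"required":["steps"]}

```bash
mkdir -p pics; cat > h.py <<'E'
import numpy as np, cv2
from workcell import manip
from scipy.spatial.transform import Rotation as R
E
python3 - <<'E'
from h import *
for n in("top","side"):
    cv2.imwrite(f"pics/{n}0.png",manip.capture(n))
    c=manip.calibration(n);print(n,c)
s=manip.get_state();print(s)
print(manip.calibration("wrist"))
E
```

```text
top {'fx': 392.41693982335914, 'fy': 392.41693982335914, 'cx': 314.56432241842515, 'cy': 201.08458427151317, 'rvec': array([ 2.1093988 , -2.14587063,  0.16951139]), 'tvec': array([-0.05275063,  0.55862038,  1.07016437])}
side {'fx': 472.888241887067, 'fy': 472.888241887067, 'cx': 318.7653632922217, 'cy': 198.78849930072278, 'rvec': array([ 2.24964417, -0.73048802,  0.30528521]), 'tvec': array([-0.49709025,  0.25857577,  1.14317113])}
{'clock': 0.1, 'qpos': array([ 1.08052671e+00,  4.94125764e-01,  1.34605699e+00,  2.13708914e-06,
        1.30249058e+00, -9.55151716e-02]), 'qd': array([ 0.0020672 , -0.0015129 , -0.00047778,  0.00038649, -0.00117541,
       -0.00145829]), 'effort': array([ 2.21948758e-03, -8.83578873e+01, -3.84562862e+01, -2.04899770e-04,
        5.19205641e-03, -2.19919076e-05]), 'eef_pos': array([0.24021985, 0.57665102, 0.23076107]), 'eef_rot': array([ 1.96098404e-01,  9.80584073e-01, -5.17031546e-04, -1.56994849e-04]), 'force': array([-0.6532814 ,  0.28683506,  0.08815085]), 'ft_torque': array([ 0.00406993,  0.02462208, -0.00904268]), 'grip_force': 0.0, 'finger_gap': 0.08549985105053452}
{'fx': 353.3997377454626, 'fy': 353.3997377454626, 'cx': 323.69254236455095, 'cy': 203.93713622389288, 'hand_eye': array([[ 6.69024917e-04, -9.65768533e-01, -2.59404497e-01,
         6.58970810e-02],
       [ 9.99999462e-01,  4.40633490e-04,  9.38590504e-04,
        -3.32091831e-04],
       [-7.92158865e-04, -2.59404986e-01,  9.65768309e-01,
        -1.43435547e-01],
       [ 0.00000000e+00,  0.00000000e+00,  0.00000000e+00,
         1.00000000e+00]])}
```

View pics/top0.png

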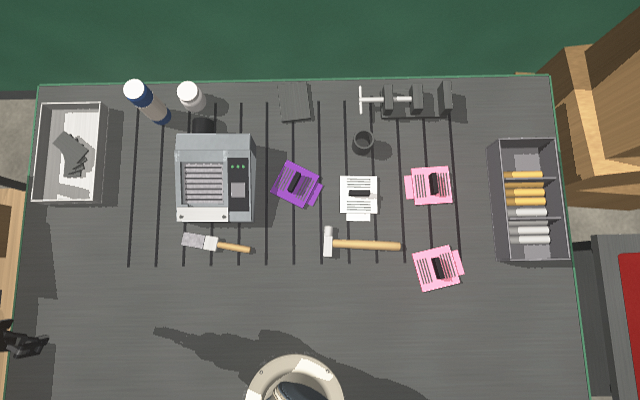

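View pics/side0.png

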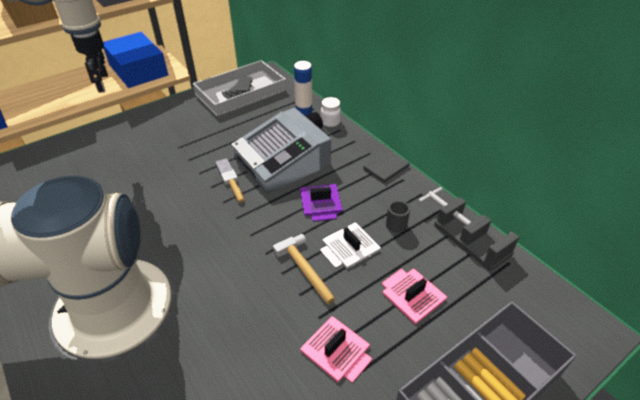

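The top picture shows the white cover at about (358,195) with its tongue toward the robot, the extractor at about (215,178), and the brush, hammer and pipe nearby. The side picture shows the same layout. I'll enlarge the crops next.

```bash
python3 - <<'E'
import cv2
im=cv2.imread("pics/top0.png")
a=cv2.resize(im[125:230,165:265],None,fx=5,fy=5,interpolation=cv2.INTER_CUBIC)
b=cv2.resize(im[165:230,325:393],None,fx=4,fy=4,interpolation=cv2.INTER_CUBIC)
o=cv2.copyMakeBorder(b,0,a.shape[0]-b.shape[0],0,0,cv2.BORDER_CONSTANT)
cv2.imwrite("pics/crop0.png",cv2.hconcat([a,o]))
E
```

```text
(no output)
```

View pics/crop0.png

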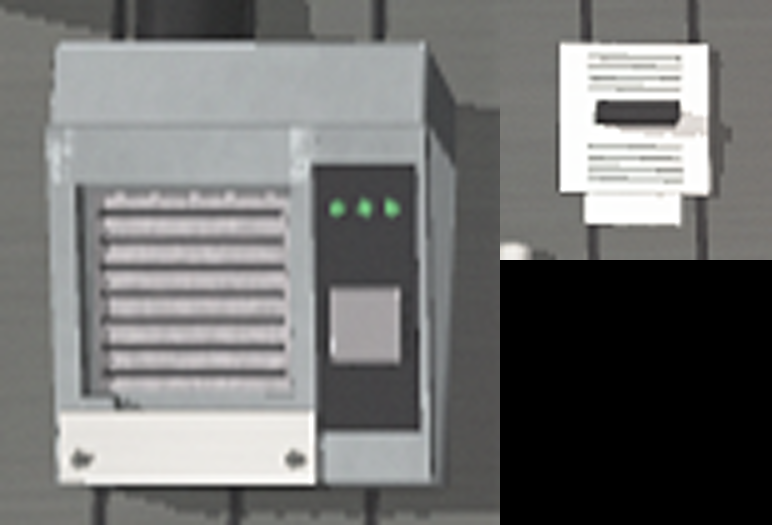

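The crop shows the cover corners at (340,176), (378,176), (340,213) and (378,213) in the full picture. The strip's inner edge runs from (177,207) to (228,207), and the key is at about (238,190). I'll fit poses from these.

```bash
cat >> h.py <<'E'
from scipy.optimize import least_squares
def cam(n,st=None):
    c=manip.calibration(n);K=np.array([[c['fx'],0,c['cx']],[0,c['fy'],c['cy']],[0,0,1]])
    if n=="wrist":
        T=np.eye(4);T[:3,:3]=R.from_quat(st['eef_rot']).as_matrix();T[:3,3]=st['eef_pos']
        M=np.linalg.inv(T@c['hand_eye']);return K,M[:3,:3],M[:3,3]
    return K,R.from_rotvec(c['rvec']).as_matrix(),np.asarray(c['tvec'])
def proj(C,P):
    p=(C[1]@np.asarray(P).T).T+C[2];p=p@C[0].T;return p[:,:2]/p[:,2:]
def ray(C,uv,z):
    d=C[1].T@np.linalg.solve(C[0],[*uv,1]);o=-C[1].T@C[2];return o+d*(z-o[2])/d[2]
def bayR(yaw):return R.from_euler('z',yaw)*R.from_euler('y',-np.radians(15))
def fitbay(obs,x0):  # obs: list of (C,model mm,uv)
    def f(p):
        r=bayR(p[3]);return np.concatenate([(proj(C,r.apply(np.array(m)/1e3)+p[:3])-uv).ravel() for C,m,uv in obs])
    s=least_squares(f,x0,loss='soft_l1');return s.x,f(s.x).reshape(-1,2),np.sqrt(np.diag(np.linalg.inv(s.jac.T@s.jac)))
E
python3 - <<'E'
from h import *
C=cam("top")
for uv in[(340,175.75),(377.75,175.75),(340,213.25),(377.75,213.25)]:print(ray(C,uv,.012))
m=[(12,72,17),(12,-72,17),(40,-81,17.5),(80,-81,17.5),(40,-121,17.5),(80,-121,17.5),(138,60,13),(138,-60,13)]
uv=np.array([(60,410),(316,410),(330,362),(330,288),(400,362),(400,288),(77,185),(292,185)])/5+[165,125]
x,r,sd=fitbay([(C,m,uv)],[.5,.2,.06,0]);print(x,sd);print(r.round(1))
E
```

```text
[ 0.6386054  -0.13871884  0.012     ]
[ 0.63647649 -0.25055598  0.012     ]
[ 0.52628088 -0.13568117  0.012     ]
[ 0.52432071 -0.24570305  0.012     ]
[ 0.53662849  0.25273758  0.04315781 -0.02023664] [0.00292259 0.00345875 0.01268917 0.01208419]
[[ 0.  -0. ]
 [-0.1  0.1]
 [ 0.1 -0.3]
 [-0.2  0.3]
 [ 0.3 -0.2]
 [ 0.1  0.3]
 [ 0.  -0.1]
 [-0.2 -0. ]]
```

```bash
cat >> h.py <<'E'
def row(pos,rot):
    s=manip.get_state();r=R.from_quat(s['eef_rot'])
    print("at",s['eef_pos'].round(4),"t",round(s['clock'],2),"row",(r.inv().apply(np.array(pos)-s['eef_pos'])*1e3).round(1),(r.inv()*rot).as_rotvec().round(3))
def down(yaw,tilt=0): # tool x=+y, tool y=+x at yaw 0; tilt (rad) raises far end
    return R.from_euler('z',yaw)*R.from_euler('y',-tilt)*R.from_matrix(np.array([[0,1,0],[1,0,0],[0,0,-1.]]))
E
python3 - <<'E'
from h import *
row([.60,.23,.28],down(-.02))
E
```

```text
at [0.2402 0.5767 0.2308] t 0.1 row [-465.4 -181.7  -49.1] [-1.000e-03  1.000e-03  1.196e+00]
```

carry_out(steps=[[[-465,-182,-49,0,0,1.196,-1],[-465,-182,-49,0,0,1.196,-1],[-465,-182,-49,0,0,1.196,-1],[-465,-182,-49,0,0,1.196,-1],[-465,-182,-49,0,0,1.196,-1]]])

```text
clock: 0.72
eef_pos: [0.4652, 0.3593, 0.2619]
eef_rot: [0.62, 0.784, -0.0, -0.0]
force: [0.9, 0.5, 0.4]
finger_gap: 0.0857
grip_force: 0.0
```

```bash
python3 - <<'E'
from h import *
row([.60,.23,.28],down(-.02))
E
```

```text
at [0.4652 0.3593 0.2619] t 0.72 row [-156.8  101.4  -18.2] [-0.     0.     0.252]
```

carry_out(steps=[[[-150,95,-18,0,0,0.25,-1],[-150,95,-18,0,0,0.25,-1],[-150,95,-18,0,0,0.25,-1],[-150,95,-18,0,0,0.25,-1],[-150,95,-18,0,0,0.25,-1]]])

```text
clock: 1.35
eef_pos: [0.5914, 0.2376, 0.2793]
eef_rot: [0.711, 0.703, -0.0, -0.0]
force: [-0.3, 0.3, -0.4]
finger_gap: 0.0851
grip_force: 0.0
```

```bash
python3 - <<'E'
from h import *
s=manip.get_state();im=manip.capture("wrist");print(s['eef_pos'],s['eef_rot'],np.abs(s['qd']).max())
cv2.imwrite("pics/w1.png",im)
np.savez("pics/w1.npz",p=s['eef_pos'],q=s['eef_rot'])
C=cam("wrist",s);x=[.5366,.2527,.0432,-.0202];r=bayR(x[3])
m=[(12,72,17),(12,-72,17),(40,-81,17.5),(80,-81,17.5),(40,-121,17.5),(80,-121,17.5),(138,60,13),(138,-60,13)]
print(proj(C,r.apply(np.array(m)/1e3)+x[:3]).round(1))
E
```

```text
[0.59143227 0.23761781 0.27930714] [ 7.11294490e-01  7.02893910e-01 -4.15382625e-04 -3.56985816e-04] 0.023470797565289084
[[275.8  86.7]
 [279.3 227.6]
 [304.  238.2]
 [340.9 242.1]
 [304.2 272.8]
 [340.  277.5]
 [408.4 100. ]
 [399.7 226.7]]
```

View pics/w1.png

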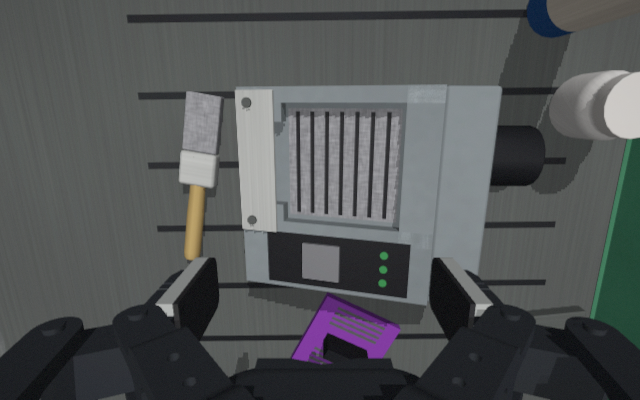

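The wrist view shows the strip edge at about (273,90) to (281,228), the key at about (303–339, 243–282), and the bay up to column 407. I'll enlarge it.

```bash
python3 - <<'E'
import cv2
im=cv2.imread("pics/w1.png")
cv2.imwrite("pics/w1c.png",cv2.resize(im[80:300,230:430],None,fx=4,fy=4,interpolation=cv2.INTER_CUBIC)[:880,:800][0:600*2:1][:,:].copy() if 0 else cv2.resize(im[82:290,232:432],(577,600),interpolation=cv2.INTER_CUBIC))
E
```

```text
(no output)
```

View pics/w1c.png

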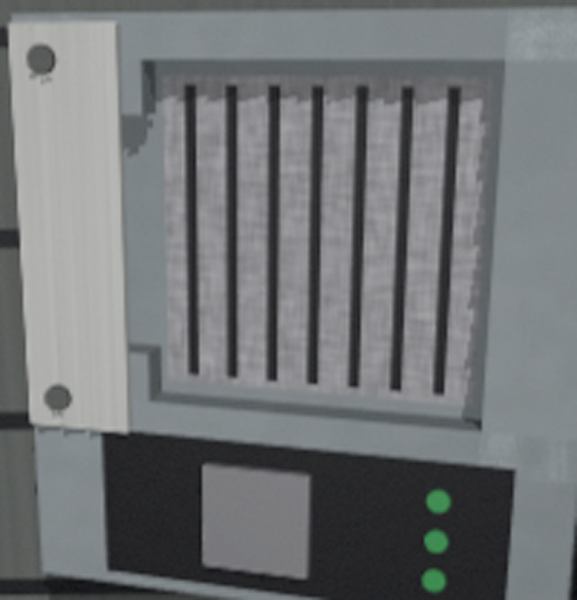

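```bash
python3 - <<'E'
from h import *
z=np.load("pics/w1.npz");Cw=cam("wrist",dict(eef_pos=z['p'],eef_rot=z['q']))
m=[(12,72,17),(12,-72,17),(40,-81,17.5),(80,-81,17.5),(40,-121,17.5),(80,-121,17.5),(138,60,13),(138,-60,13)]
ut=np.array([(60,410),(316,410),(330,362),(330,288),(400,362),(400,288),(77,185),(292,185)])/5+[165,125]
mw=m+[(19,60,13)]
uw=np.array([(116,21),(128,433),(203,463),(311,475),(203,567),(307,578),(503,62),(481,428),(141,62)])/2.885+[232,82]
for o in([(Cw,mw,uw)],[(cam("top"),m,ut),(Cw,mw,uw)]):
    x,r,sd=fitbay(o,[.5366,.2527,.0432,-.02]);print(x.round(4),sd.round(4));print(r.round(1).tolist())
E
```

```text
[ 0.5342  0.2494  0.0485 -0.014 ] [0.0004 0.0006 0.0014 0.004 ]
[[-0.0, 0.7], [0.6, 0.1], [-0.4, 0.4], [-0.6, 0.1], [0.1, -0.9], [0.2, -0.0], [0.1, -0.6], [-0.1, 0.6], [0.1, -0.4]]
[ 0.5343  0.2498  0.0496 -0.0143] [0.0004 0.0005 0.0012 0.0039]
[[0.2, 0.6], [0.4, 0.4], [0.5, -0.0], [0.2, 0.4], [0.9, -0.1], [0.6, 0.3], [-0.1, 0.3], [0.1, 0.0], [-0.1, 0.2], [0.5, 0.1], [-0.4, 0.4], [-0.5, 0.1], [0.0, -0.8], [0.3, 0.1], [0.5, -1.1], [0.2, 0.6], [0.0, -0.9]]
```

```bash
python3 - <<'E'
from h import *
im=cv2.imread("pics/side0.png")
cv2.imwrite("pics/sc.png",cv2.resize(im[105:195,225:340],None,fx=6,fy=6,interpolation=cv2.INTER_CUBIC))
x=[.5343,.2497,.0495,-.0143];m=[(12,72,17),(12,-72,17),(40,-81,17.5),(80,-81,17.5),(40,-121,17.5),(80,-121,17.5),(138,60,13),(138,-60,13)]
for z in(.0495,.0545):
    x[2]=z;print(((proj(cam("side"),bayR(x[3]).apply(np.array(m)/1e3)+x[:3])-[225,105])*6).round(0).tolist())
row([.581,-.193,.22],down(-.022))
E
```

```text
[[99.0, 195.0], [236.0, 337.0], [290.0, 315.0], [355.0, 271.0], [332.0, 357.0], [397.0, 312.0], [304.0, 83.0], [426.0, 193.0]]
[[98.0, 187.0], [235.0, 329.0], [290.0, 307.0], [354.0, 263.0], [332.0, 349.0], [397.0, 304.0], [304.0, 76.0], [426.0, 186.0]]
at [0.5911 0.2381 0.2794] t 1.4 row [-431.2   -5.3   59.5] [-0.001  0.     0.011]
```

View pics/sc.png

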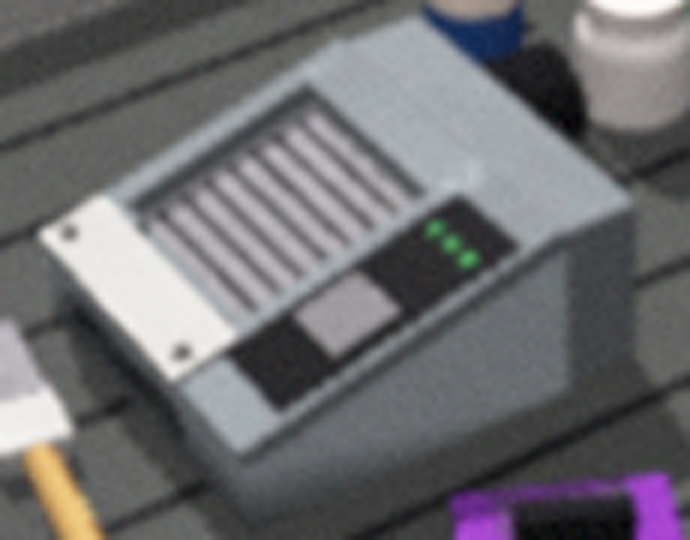

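The side view shows key corners at crop (296,314), (360,271), (338,356) and (400,311), which matches the fit with bay z near 0.0495. Next I go above the cover.

carry_out(steps=[[[-60,0,0,0,0,0.011,-1],[-120,-2,20,0,0,0.011,-1],[-180,-4,40,0,0,0.011,-1],[-240,-5,60,0,0,0.011,-1],[-300,-5,60,0,0,0.011,-1]]])

```text
clock: 2.02
eef_pos: [0.582, -0.0625, 0.2185]
eef_rot: [0.714, 0.7, -0.001, -0.001]
force: [0.7, 0.1, 1.4]
finger_gap: 0.0857
grip_force: 0.0
```

carry_out(steps=[[[-60,0,0,0,0,0,-1],[-120,0,0,0,0,0,-1],[-131,0,0,0,0,0,-1],[-131,0,0,0,0,0,-1],[-131,0,0,0,0,0,-1]]])

```text
clock: 2.65
eef_pos: [0.5805, -0.1914, 0.2198]
eef_rot: [0.714, 0.7, 0.0, -0.0]
force: [0.6, 0.3, -0.6]
finger_gap: 0.0857
grip_force: 0.0
```

```bash
python3 - <<'E'
from h import *
s=manip.get_state();im=manip.capture("wrist");print(s['eef_pos'],s['eef_rot'],np.abs(s['qd']).max())
np.savez("pics/w2.npz",p=s['eef_pos'],q=s['eef_rot'])
cv2.imwrite("pics/w2.png",im)
C=cam("wrist",s);print(proj(C,[[.581,-.193,.012],[.4845,-.19,.012]]))
E
```

```text
[ 0.58050195 -0.1914313   0.21982141] [ 7.14401445e-01  6.99736023e-01  6.15461909e-05 -2.65178627e-04] 0.004522303295289765
[[324.76382755 177.9056287 ]
 [229.0811045  176.83687336]]
```

View pics/w2.png

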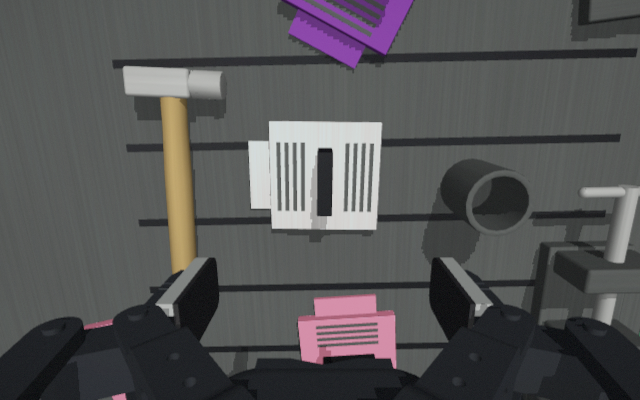

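The wrist view shows slab corners at (269,122), (382,122), (377,230) and (271,230), with the rib at about (325,182).

```bash
python3 - <<'E'
from h import *
z=np.load("pics/w2.npz");C=cam("wrist",dict(eef_pos=z['p'],eef_rot=z['q']))
P=np.array([ray(C,u,.012) for u in[(269,122),(382,122),(377,230),(271,230)]])
print(P.round(4),P.mean(0),np.arctan2(*(P[1]+P[2]-P[0]-P[3])[[1,0]]),np.arctan2(*(P[3]+P[2]-P[0]-P[1])[[1,0]])+np.pi/2)
print(ray(C,(325,148),.047),ray(C,(325,216),.047))
c=P.mean(0);row([c[0],c[1],.017],down(-.025))
E
```

```text
[[ 0.528  -0.1369  0.012 ]
 [ 0.6375 -0.1391  0.012 ]
 [ 0.6348 -0.2496  0.012 ]
 [ 0.5235 -0.2474  0.012 ]] [ 0.58093524 -0.19327009  0.012     ] -0.01973367594159346 -0.03299701321090964
[ 0.58181809 -0.15932781  0.047     ] [ 0.58061094 -0.22248365  0.047     ]
at [ 0.5806 -0.1915  0.2199] t 2.7 row [ -1.9   0.4 202.9] [-0.    -0.     0.005]
```

carry_out(steps=[[[-1.5,0.5,55,0,0,0.005,-1],[-1.5,0.5,110,0,0,0.005,-1],[-1.5,0.5,160,0,0,0.005,-1],[-1.5,0.5,190,0,0,0.005,-1],[-1.5,0.5,203,0,0,0.005,-1]]], newtons=80)

```text
clock: 3.32
eef_pos: [0.5804, -0.1933, 0.0154]
eef_rot: [0.716, 0.698, -0.0, -0.001]
force: [0.4, 0.5, -0.0]
finger_gap: 0.0855
grip_force: 0.0
```

carry_out(steps=[[[0,0,0,0,0,0,1],[0,0,0,0,0,0,1],[0,0,0,0,0,0,1],[0,0,0,0,0,0,1],[0,0,0,0,0,0,1]]])

```text
clock: 3.95
eef_pos: [0.5813, -0.195, 0.0177]
eef_rot: [0.717, 0.697, 0.0, 0.001]
force: [-1.1, 1.3, 10.0]
finger_gap: 0.0129
grip_force: 79.5
```

carry_out(steps=[[[0,0,-40,0,0,0,1],[0,0,-90,0,0,0,1],[0,0,-140,0,0,0,1],[0,0,-190,0,0,0,1],[0,0,-200,0,0,0,1]]])

```text
clock: 4.58
eef_pos: [0.5821, -0.1953, 0.2203]
eef_rot: [0.717, 0.697, 0.001, 0.002]
force: [-0.0, 0.1, -3.8]
finger_gap: 0.0126
grip_force: 79.1
```

```bash
cat >> h.py <<'E'
B=np.array([.5345,.2497,.0497]);YAW=-.0145;G=np.array([.0025,0,-.0113])
def tip(xt,zt,a,y=0):  # tool pose for tongue tip at bay (xt,y,zt) mm and swing a deg
    rot=down(YAW,np.radians(15+a));Rc=R.from_euler('z',YAW)*R.from_euler('y',-np.radians(15+a))
    rib=bayR(YAW).apply(np.array([xt,y,zt])/1e3)+B+Rc.apply([.077,0,.029])
    return rib-rot.apply(G),rot
def tiprow(*a):row(*tip(*a))
def where(a=None): # measured cover in bay axes
    s=manip.get_state();r=R.from_quat(s['eef_rot']);rc=r*down(0).inv()
    rib=s['eef_pos']+r.apply(G);b=bayR(YAW)
    t=b.inv().apply(rib+rc.apply([-.077,0,-.029])-B);print("rib",(b.inv().apply(rib-B)*1e3).round(1),"tip",(t*1e3).round(1),"rot deg",np.degrees((b.inv()*rc).as_rotvec()).round(1),"F",s['force'].round(1))
E
python3 - <<'E'
from h import *
where();print(tip(28,70,18)[0]);tiprow(28,70,18)
E
```

```text
rib [  99.3 -441.8  161.8] tip [  17.4 -440.8  153.3] rot deg [-0.2 14.7 -0.7] F [-0.   0.1 -3.8]
[0.59832315 0.24627424 0.18134342]
at [ 0.5821 -0.1953  0.2203] t 4.58 row [442.    3.9  38.1] [-0.571  0.006 -0.012]
```

carry_out(steps=[[[60,0,-10,0,0,0,1],[120,0,-20,0,0,0,1],[180,0,-20,0,0,0,1],[240,0,-20,0,0,0,1],[300,0,-20,0,0,0,1]]])

```text
clock: 5.2
eef_pos: [0.5884, 0.1069, 0.2357]
eef_rot: [0.717, 0.697, -0.001, -0.001]
force: [0.9, 0.1, -3.3]
finger_gap: 0.0128
grip_force: 79.0
```

carry_out(steps=[[[50,0,0,-0.1,0,0,1],[100,0,0,-0.22,0,0,1],[142,2,0,-0.35,0,-0.01,1],[142,4,10,-0.5,0,-0.01,1],[142,4,10,-0.57,0,-0.01,1]]])

```text
clock: 5.82
eef_pos: [0.5943, 0.2474, 0.2243]
eef_rot: [0.684, 0.674, 0.196, 0.201]
force: [1.1, -0.8, -3.7]
finger_gap: 0.0128
grip_force: 79.2
```

```bash
python3 - <<'E'
from h import *
where();tiprow(28,50,18)
E
```

```text
rib [ 99.6   1.1 163.9] tip [ 34.9   0.9 113. ] rot deg [ -0.2 -17.6   0. ] F [ 1.1 -0.8 -3.7]
at [0.5943 0.2474 0.2243] t 5.83 row [ -0.9 -25.7  57.4] [-0.008  0.003  0.001]
```

carry_out(steps=[[[-1,-13,28,-0.004,0,0,1],[-1,-26,57,-0.008,0,0,1],[-1,-26,57,-0.008,0,0,1]]])

```text
clock: 6.2
eef_pos: [0.6041, 0.2447, 0.1615]
eef_rot: [0.684, 0.673, 0.196, 0.203]
force: [-1.1, 0.4, -2.5]
finger_gap: 0.0128
grip_force: 79.3
```

```bash
python3 - <<'E'
from h import *
where();tiprow(28,14,18)
E
```

```text
rib [ 92.8  -1.4 100.7] tip [28.4 -1.6 49.6] rot deg [ -0.4 -17.8  -0.1] F [-1.1  0.4 -2.5]
at [0.6041 0.2447 0.1615] t 6.2 row [  1.7 -11.3  33.5] [-0.004  0.006 -0.   ]
```

carry_out(steps=[[[1,-6,17,0,0.004,0,1],[1.5,-11,33,-0.003,0.004,0,1],[1.5,-11,33,-0.003,0.004,0,1],[1.5,-11,33,-0.003,0.004,0,1]]])

```text
clock: 6.7
eef_pos: [0.6149, 0.2469, 0.1322]
eef_rot: [0.683, 0.672, 0.201, 0.204]
force: [0.5, -0.2, -3.9]
finger_gap: 0.0126
grip_force: 79.1
```

```bash
python3 - <<'E'
from h import *
where();tiprow(4,2.5,18)
s=manip.get_state()
a=manip.capture("side");b=manip.capture("wrist")
C=cam("side");P=bayR(YAW).apply(np.array([[28,35,14],[28,-35,14],[12,-72,17]])/1e3)+B
print((proj(C,P)-[215,80])*4, proj(cam("wrist",s),P))
a=cv2.resize(a[80:200,215:350],None,fx=4,fy=4,interpolation=cv2.INTER_CUBIC)
cv2.imwrite("pics/s3.png",a)
E
```

```text
rib [95.5  0.8 69.6] tip [31.5  1.  17.9] rot deg [  0.  -18.3  -0.1] F [ 0.5 -0.2 -3.9]
at [0.6149 0.2469 0.1322] t 6.7 row [ -0.9 -30.9   6.4] [ 0.006  0.    -0.002]
[[146.46650587 244.39825141]
 [191.33215698 289.95750914]
 [197.64437109 324.31002665]] [[149.08802759 173.28405375]
 [166.60854358 306.27150446]
 [141.34486451 377.02086907]]
```

View pics/s3.png

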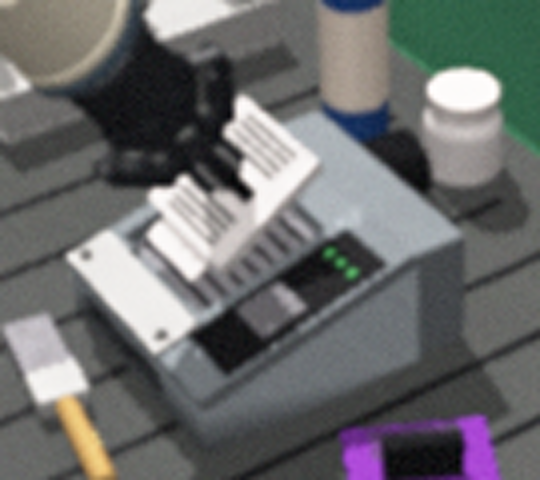

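The side crop shows the tilted cover above the bay with the tongue edge at about (147,237) to (192,280), just up-slope of the strip, as predicted. I'll slide it in.

carry_out(steps=[[[-1,-5,4,0.006,0,0,1],[-1,-10,7,0.006,0,0,1],[-1,-15,7,0.006,0,0,1],[-1,-15,7,0.006,0,0,1]]])

```text
clock: 7.3
eef_pos: [0.6056, 0.2459, 0.1168]
eef_rot: [0.683, 0.673, 0.199, 0.202]
force: [1.3, 0.6, -3.5]
finger_gap: 0.0124
grip_force: 79.2
```

```bash
python3 - <<'E'
from h import *
where();tiprow(4,2.5,18)
E
```

```text
rib [82.6 -0.2 57.2] tip [18.2 -0.2  5.9] rot deg [ -0.  -17.9  -0.1] F [ 1.3  0.6 -3.5]
at [0.6056 0.2459 0.1168] t 7.3 row [  0.2 -14.6  -1.3] [-0.002  0.    -0.001]
```

carry_out(steps=[[[0,-5,0,0,0,0,1],[0,-10,-1,0,0,0,1],[0,-14,-1,0,0,0,1],[0,-14,-1,0,0,0,1]]])

```text
clock: 7.8
eef_pos: [0.5935, 0.2462, 0.1101]
eef_rot: [0.683, 0.673, 0.199, 0.202]
force: [0.0, 0.1, -3.9]
finger_gap: 0.0126
grip_force: 79.2
```

```bash
python3 - <<'E'
from h import *
where();[tiprow(4,2,a) for a in(14,10,6)]
E
```

```text
rib [69.2 -0.2 53.8] tip [ 4.8 -0.1  2.5] rot deg [ -0.  -17.9  -0.1] F [ 0.   0.1 -3.9]
at [0.5935 0.2462 0.1101] t 7.8 row [0.2 0.1 5.6] [ 0.068  0.    -0.001]
at [0.5935 0.2462 0.1101] t 7.8 row [ 0.2  0.7 11. ] [ 0.138  0.    -0.001]
at [0.5935 0.2462 0.1101] t 7.8 row [ 0.2  1.  16.5] [ 0.208  0.    -0.001]
```

No contact, and the tongue is under the strip. Swinging down.

carry_out(steps=[[[0,0.3,5.5,0.068,0,0,1],[0,0.6,11,0.138,0,0,1],[0,1,16.5,0.208,0,0,1],[0,1,16.5,0.208,0,0,1]]])

```text
clock: 8.3
eef_pos: [0.6052, 0.246, 0.0975]
eef_rot: [0.701, 0.689, 0.129, 0.13]
force: [0.3, -0.1, -2.8]
finger_gap: 0.0129
grip_force: 79.3
```

```bash
python3 - <<'E'
from h import *
where();[tiprow(3.5,1.2,a) for a in(3,0.3)]
E
```

```text
rib [79.5 -0.2 39.1] tip [6.  0.1 2. ] rot deg [ 0.  -6.1 -0.2] F [ 0.3 -0.1 -2.8]
at [0.6052 0.246  0.0975] t 8.3 row [ 0.1 -1.7  4.8] [ 0.055 -0.001 -0.003]
at [0.6052 0.246  0.0975] t 8.3 row [ 0.1 -1.2  8.5] [ 0.102 -0.001 -0.003]
```

carry_out(steps=[[[0,-1.7,4,0.05,0,0,1],[0,-1.5,7,0.085,0,0,1],[0,-1.3,8.5,0.102,0,0,1],[0,-1.3,8.5,0.102,0,0,1],[0,-1.3,8.5,0.102,0,0,1]]])

```text
clock: 8.93
eef_pos: [0.605, 0.2458, 0.0885]
eef_rot: [0.706, 0.695, 0.093, 0.094]
force: [-0.2, -0.7, -3.6]
finger_gap: 0.0131
grip_force: 79.2
```

```bash
python3 - <<'E'
from h import *
where();tiprow(3.5,0,0)
E
```

```text
rib [78.2 -0.3 30.5] tip [ 1.3 -0.2  1.2] rot deg [-0.  -0.2 -0.1] F [-0.2 -0.7 -3.6]
at [0.605  0.2458 0.0885] t 8.93 row [0.3 2.3 1.5] [ 0.004  0.    -0.001]
```

carry_out(steps=[[[0,1.5,0.7,0.004,0,0,1],[0,1.5,1.5,0.004,0,0,1],[0,1.5,1.5,0.004,0,0,1]]])

```text
clock: 9.3
eef_pos: [0.6074, 0.246, 0.088]
eef_rot: [0.707, 0.695, 0.092, 0.093]
force: [-3.6, -0.0, 3.9]
finger_gap: 0.0128
grip_force: 80.6
```

```bash
python3 - <<'E'
from h import *
where()
E
```

```text
rib [80.4 -0.1 29.4] tip [ 3.4 -0.   0.4] rot deg [ 0.   0.  -0.1] F [-3.6 -0.   3.9]
```

Touching the floor. Release and back off.

carry_out(steps=[[[0,0,0,0,0,0,-1],[0,0,0,0,0,0,-1],[0,0,0,0,0,0,-1],[0,0,0,0,0,0,-1],[0,0,0,0,0,0,-1]]])

```text
clock: 9.93
eef_pos: [0.6073, 0.246, 0.0875]
eef_rot: [0.707, 0.695, 0.092, 0.093]
force: [-0.1, -0.3, -1.2]
finger_gap: 0.0853
grip_force: 0.0
```

carry_out(steps=[[[0,0,-20,0,0,0,-1],[0,0,-60,0,0,0,-1],[0,0,-110,0,0,0,-1],[0,0,-110,0,0,0,-1],[0,0,-110,0,0,0,-1]]])

```text
clock: 10.55
eef_pos: [0.5787, 0.2464, 0.1945]
eef_rot: [0.707, 0.695, 0.092, 0.093]
force: [1.2, 0.2, 0.7]
finger_gap: 0.0854
grip_force: 0.0
```

```bash
python3 - <<'E'
from h import *
s=manip.get_state();a=manip.capture("side");b=manip.capture("wrist");C=cam("wrist",s)
m=np.array([(12,72,17),(40,-81,17.5),(80,-121,17.5),(135,55,12),(135,-55,12),(25,55,12),(25,-55,12),(80,-30,47),(80,30,47)])
print(proj(C,bayR(YAW).apply(m/1e3)+B).round(0).tolist())
a=cv2.resize(a[90:190,220:340],(480,400),interpolation=cv2.INTER_CUBIC)
b=cv2.resize(b[:, 140:460],(320,400))
cv2.imwrite("pics/r4.png",cv2.hconcat([b,a]))
b=bayR(YAW)
p=b.apply(np.array([60,-101,17.5+30])/1e3)+B
row(p,down(YAW,np.radians(15)))
E
```

```text
[[225.0, 96.0], [274.0, 295.0], [324.0, 339.0], [400.0, 120.0], [393.0, 262.0], [247.0, 121.0], [255.0, 262.0], [324.0, 250.0], [324.0, 162.0]]
at [0.5785 0.2461 0.1931] t 10.65 row [-98.1 -19.3  79.7] [-0.002  0.    -0.001]
```

View pics/r4.png

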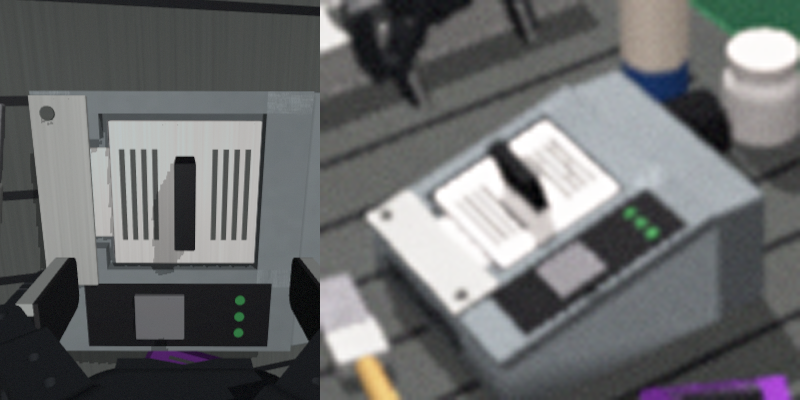

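The cover lies flat in the bay: slab corners are at wrist (248,121) and (402,121), against predicted (247,120) and (400,120). The key is also where predicted. Next is the key press.

carry_out(steps=[[[-50,-19,0,0,0,0,1],[-98,-19,0,0,0,0,1],[-98,-19,30,0,0,0,1],[-98,-19,55,0,0,0,1],[-98,-19,80,0,0,0,1]]])

```text
clock: 11.28
eef_pos: [0.5794, 0.148, 0.1098]
eef_rot: [0.707, 0.695, 0.091, 0.092]
force: [0.7, 0.2, 0.7]
finger_gap: 0.0
grip_force: 0.0
```

carry_out(steps=[[[0,0,10,0,0,0,1],[0,0,20,0,0,0,1],[0,0,20,0,0,0,1]]])

```text
clock: 11.65
eef_pos: [0.5847, 0.1483, 0.0919]
eef_rot: [0.707, 0.696, 0.091, 0.092]
force: [0.9, 0.3, 0.8]
finger_gap: -0.0003
grip_force: 0.0
```

```bash
python3 - <<'E'
from h import *
s=manip.get_state();print((bayR(YAW).inv().apply(s['eef_pos']-B)*1e3).round(1),s['force'])
E
```

```text
[  60.8 -100.7   27.4] [0.89545186 0.31571503 0.84789333]
```

carry_out(steps=[[[0,0,6,0,0,0,1],[0,0,9,0,0,0,1],[0,0,11,0,0,0,1],[0,0,12,0,0,0,1],[0,0,12,0,0,0,1]]])

```text
clock: 12.28
eef_pos: [0.5879, 0.1483, 0.0809]
eef_rot: [0.707, 0.695, 0.092, 0.093]
force: [-1.8, 0.5, 5.9]
finger_gap: -0.0001
grip_force: 2.7
```

carry_out(steps=[[[0,0,1,0,0,0,1],[0,0,2,0,0,0,1],[0,0,2,0,0,0,1],[0,0,2,0,0,0,1]]])

```text
clock: 12.78
eef_pos: [0.5881, 0.1483, 0.0806]
eef_rot: [0.707, 0.695, 0.092, 0.093]
force: [-19.3, -2.2, 42.1]
finger_gap: 0.0003
grip_force: 22.3
```

At the hard stop (about 45 N, and only 0.3 mm further travel). Release.

carry_out(steps=[[[0,0,-10,0,0,0,1],[0,0,-40,0,0,0,1],[0,0,-90,0,0,0,1],[0,0,-110,0,0,0,1],[0,0,-110,0,0,0,1]]])

```text
clock: 13.4
eef_pos: [0.5605, 0.1488, 0.1866]
eef_rot: [0.707, 0.695, 0.093, 0.093]
force: [0.3, -0.8, -0.6]
finger_gap: -0.0002
grip_force: 0.0
```

```bash
python3 - <<'E'
from h import *
s=manip.get_state();print(s['eef_pos'],s['force'])
a=manip.capture("side");cv2.imwrite("pics/f.png",cv2.resize(a[60:260,150:400],(750,600),interpolation=cv2.INTER_CUBIC))
E
```

```text
[0.56051416 0.14883995 0.18662234] [ 0.25548496 -0.78943659 -0.6253842 ]
```

View pics/f.png

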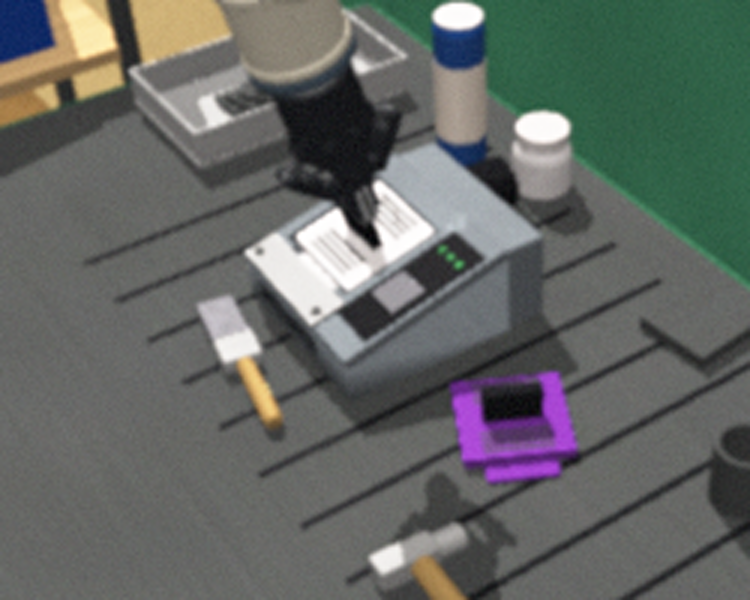

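The cover lies flush at crop (365,235), the gripper is clear above it, and the bystanders look unmoved.

```bash
python3 -c "
from workcell import manip
print(manip.finish_job())"
```

```text
the job is handed in; nothing more can be done
None
```

The cover is seated in the bay with its tongue under the strip and let go, the key was pressed to its stop and released, and the job was handed in at about 13.5 s of the 45 s; the verdict was not returned.

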